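# Stand the earring card and hold the spring clip open over it

### The arm

A 6-joint arm with a two-finger parallel gripper is mounted at the origin on the work surface. World frame = base frame: x ahead of the robot, y to its left, z up, the work surface at z = 0. Lengths are in m, angles in rad, forces in N, time in s.
With the tool pointing down it reaches from about 0.3 to 0.75 m from the base axis. Payload 8.5 kg.
Tool frame: the origin (TCP) lies midway between the tips of the shut fingers; the grasp point (between the pads) lies 19 mm behind it; z points along the fingers, y is the line along which they close (so a half turn about z gives the same grasp; the last joint's range is limited). The gripper opens to 88 mm and grips with 3 to 60 N. Pads are 18 mm wide; open, the fingers measure 123 mm over their backs; the gripper's body (75 mm by 187 mm) begins 45 mm behind the grasp point.
Start: joints at [0.998, 0.381, 1.297, -0, 1.464, -0.215], TCP at [0.193, 0.515, 0.239] pointing down, gripper open.
Joint ranges: [-3.11, 3.11], [-0.89, 2.33], [0.22, 2.48], [-1.42, 4.56], [0.17, 2.85], [-2.88, 2.88]. Speed limits (rad/s): [2.39, 2.39, 3.14, 3.14, 3.14, 3.14].

### API

Orientations are given as a 3x3 rotation matrix whose columns are the frame's x, y, z axes.
In Python, from rig import manip gives the robot as it stands.
- The arm moves only by the tool advance, called after "Emit:" by a JSON object that holds its "op" and its "data", one argument or row to a line. Schema: {"type":"object","properties":{"rows":{"type":"string"},"only":{"type":"string"},"quiet":{"type":"boolean"},"lines":{"type":"string"}},"required":["rows"],"additionalProperties":false}. rows is a string of 1 to 8 rows, one to a line, with the numbers parted by commas; each row has 5 numbers: dx, dy, dz in m, then a turn about the tool's z in rad, then the finger opening in m; each row shifts and turns the commanded pose from where the row before left it, along the tool's axes as they then stand; what a row does not reach is not made up. A row lasts 1/8 s, in which the tool goes at most 0.0625 m and 0.188 rad, less where a joint would pass 70% of its speed; a pose out of reach is approached as far as the arm can. The fingers move at their own pace and stop on an object; the grip force is fixed at half the most. Time passes only in rows, so rows that do not move let the fingers close. The tool returns the time, the measured TCP pose, the force, the opening and the grip force at its end. only (a regular expression) keeps the lines of the reply that match it, lines (a string "A,B") keeps lines A to B, and quiet returns only ok. Input that does not fit is refused with a message, and nothing moves.
- manip.get_state(): the state, without advancing time (a new reading comes with each control period).
- manip.get_image(name): name is "scene" or "top" or "wrist"; returns a dict with "color" (400x640x3 uint8, red, green, blue), "K" (3x3 intrinsics, pixels), "eye" and "rotation" of the camera in the world. Camera axes: x right, y up, looking along -z (the intrinsics and any distortion apply to the point x, -y, -z); pixel columns grow to the right and rows downward; lengths in m; the calibration is good to about 2 mm. A picture is of the moment at which its call begins. There is no depth.
- manip.sign_off(): hands the job in; it is judged then, once.
The state is a dict: "time": time; "qpos": joint angles; "joint_vel": joint speeds; "joint_torque": joint torques, N m; "eef_pos": TCP position; "orientation": TCP orientation; "ft_force": force on the tool from outside, world axes, zero at the start; "torque": the same for the moment, N m; "opening": finger opening in m; "gripper_force": force on a finger pad.
Only numpy, scipy, OpenCV 4.12 (cv2) and the standard library are available. Lean on these libraries where they do the work, as an engineer would, in place of code of your own. Each camera call takes 0.05 s, during which the arm holds its last target. There are 200 camera calls.

### The job

Take the tall earring card out of its plain square block and stand it end-down, fully home, in the slot of the wooden jewellery stand, and let go of it. Then pinch the handles of the black spring clip so that its jaws gape, lift it off the upright panel it is parked on, and finish holding it wide open around the card's top edge, a jaw well below the edge on each side near the middle and touching nothing but your gripper, ready for me to slip a photo in. Do not let go of the clip at the end, and leave the other things on the ledge where they are.

Things in the scene. Friction and masses are not known exactly. Their poses are not given: they have to be found in the camera images.
- card: tall stiff cork-faced earring card, 40 mm wide (its x axis) x 8 mm thick (its y axis) x 130 mm tall (its z axis), about 35 g. Origin at the centre of its lower end. Starts upright in the slot of the card block
- card_block: plain square grey plastic block, 75 x 75 x 40 mm tall, fixed, origin under its centre. Its slot (42.5 mm along its x, 10.5 mm along its y, 30 mm deep, chamfered mouth) is at its centre and holds the card at the start, so 100 mm of card stands out
- jewellery_stand: wooden jewellery stand, fixed: a low block 135 mm (x) x 75 mm (y) x 45 mm tall, origin under its centre, with two ring cones rising 36 mm above the block at 52 mm either side of the centre along its x
- stand_slot (a point): centre of the mouth of the slot in the jewellery stand, at the top face of its block (45 mm above the ledge). The slot is 42.5 mm long along its x and 10.5 mm wide along its y, 35 mm deep, with a 3 mm chamfer; z is up
- clip_panel: fixed upright grey panel with a chrome top edge, 60 mm wide (its x) x 8 mm thick (its y), top 90 mm above the ledge, on a foot 100 x 75 x 14 mm; origin under its centre. The clip starts clamped over its top edge
- clip: black sprung hand clamp, 100 g, starting clamped upright over the panel's top edge, jaws down, handles up. Origin at the middle of its hinge (a coil 26 mm long, 12 mm across); z up, x along the hinge, opens and closes along y. 22 mm wide along x. Jaws reach 50 mm below the hinge, flat handles 50 mm above. The frame belongs to the -y half, which leans 0.28 rad when fully spread evenly
- clip_lever (a joint): spread of the clip, rad: -0.15 shut on nothing, 0 on 8 mm, 0.56 at the stop (jaw tips gape 35 mm). At 0 the flared handles measure 53 mm over their tops; at the stop they are parallel, 24 mm over the outer faces, reaching 55 mm above the hinge. Pinching the handles takes about 6 N to start, 10 N at the stop; a 25 N grip holds it at the stop
- jaw_a (a point): inner lower tip of the clip's -y jaw, 50 mm below the hinge, at the middle of the jaw's width
- jaw_b (a point): inner lower tip of the clip's +y jaw, likewise
- bowl: small blue ceramic bowl, 68 mm across, 36 mm tall; a bystander, origin under its centre
- watch_case: square steel watch case, 58 x 58 x 30 mm; a bystander, origin under its centre
- spray_bottle: closed amber glass spray bottle, 50 mm across, 124 mm tall; a bystander, origin under its centre
- cream_jar: cream jar, 52 mm across, 42 mm tall; a bystander, origin under its centre
- ring_box: dark wooden ring box, 52 x 52 x 41 mm; a bystander, origin under its centre
- lotion: white lotion bottle, 48 mm across, 130 mm tall; a bystander, origin under its centre
- comb: flat wooden comb lying along its own x axis, 150 x 36 x 8 mm; a bystander, origin at the middle of its underside

How it is judged:
By the outcome, as a careful person would: the job done as asked, in the order asked, and still so for the second after the job is handed in, while the arm keeps its last pose, push and grip.
It also fails if it takes over 67 s, if anything falls off the work surface, if the arm or the gripper's body presses on something with over 40 N, if the wrist force passes 120 N, or if a joint passes its speed limit or range.

## Working session

There is one attempt and no reset: what is moved stays moved. The work goes in short steps, Python scripts to look and compute and a tool call to move; the robot and the scene stay as the last step left them, time stands still between calls to the robot, and variables do not carry over. Pictures are saved under pics/ and viewed, at most 10 in all, crops included, and the job is handed in when it is done.

```bash
ls; mkdir -p pics
```

Run:
```python
from rig import manip
import cv2,numpy as np
s=manip.get_state();print(s)
for n in["scene","top"]:
    r=manip.get_image(n);cv2.imwrite(f"pics/{n}0.png",r["color"][:,:,::-1]);print(n,r["K"],r["eye"],r["rotation"],[k for k in r])
```

```text
pics
rig.py
{'time': 0.0, 'qpos': array([ 9.97719887e-01,  3.81209637e-01,  1.29826517e+00, -4.61356146e-06,
        1.46358705e+00, -2.15279676e-01]), 'joint_vel': array([ 0.00032713, -0.00016507,  0.0001492 ,  0.00130579,  0.00042679,
        0.00067725]), 'joint_torque': array([-2.01284223e-03, -4.37930489e+01, -2.24552304e+01,  7.10915797e-02,
        3.52829299e-02, -1.54244508e-04]), 'eef_pos': array([0.19245355, 0.51493056, 0.23812896]), 'orientation': array([[-9.36670746e-01,  3.50210343e-01, -7.92773131e-04],
       [ 3.50211104e-01,  9.36669981e-01, -1.23696070e-03],
       [ 3.09370363e-04, -1.43626285e-03, -9.99998921e-01]]), 'ft_force': array([ 0.32582609, -0.20259281, -0.20448209]), 'torque': array([-0.00264922, -0.00941528,  0.02832579]), 'gripper_force': 0.0, 'opening': 0.08805939992655828}
scene [[456.47310005   0.         321.24981254]
 [  0.         456.47310005 201.83346277]
 [  0.           0.           1.        ]] [ 1.18753989 -0.43911131  0.61836329] [[ 0.60978734 -0.44187805  0.65795379]
 [ 0.79253564  0.34711598 -0.5013958 ]
 [-0.00683047  0.82719664  0.56187103]] ['color', 'K', 'eye', 'rotation']
top [[470.8083392    0.         319.54405658]
 [  0.         470.8083392  195.95412832]
 [  0.           0.           1.        ]] [0.52130211 0.02313053 1.12265319] [[-0.02888952  0.99768277 -0.06159946]
 [-0.99922513 -0.02717632  0.02847094]
 [ 0.02673092  0.06237424  0.9976948 ]] ['color', 'K', 'eye', 'rotation']
```
View pics/scene0.png

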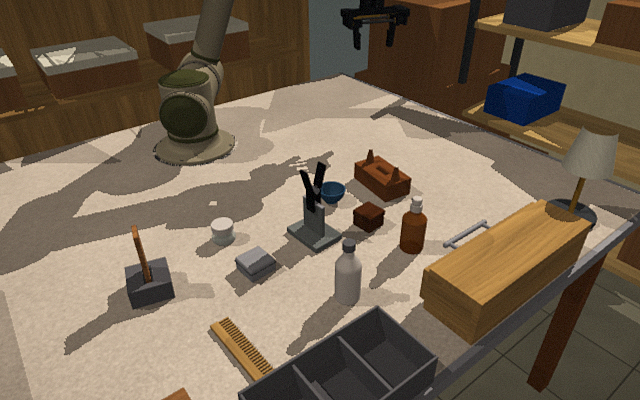

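View pics/top0.png

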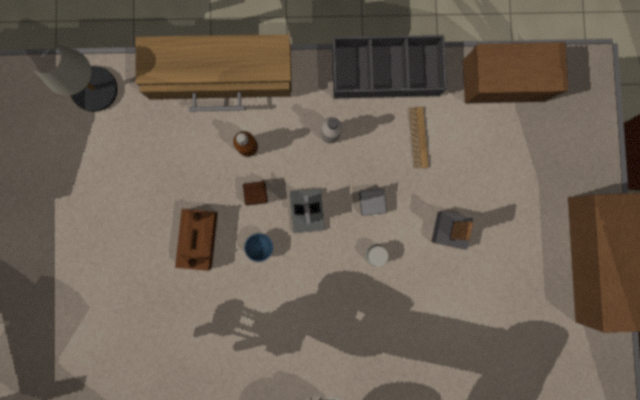

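The scene view shows the card in its grey block at (150,275), the clip on the panel at (314,200), and the stand at (382,178). In the top view the block is at (452,229), the panel at (307,209) and the stand slot at (195,240). Next I'll enlarge these.

Run:
```python
import cv2,numpy as np
T=cv2.imread("pics/top0.png");S=cv2.imread("pics/scene0.png")
def crop(I,cx,cy,h=33):
    c=cv2.resize(I[cy-h:cy+h,cx-h:cx+h],(264,264),interpolation=cv2.INTER_CUBIC)
    c=cv2.convertScaleAbs(c,alpha=1.5)
    for k in range(0,264,40):
        cv2.line(c,(k,0),(k,4),(0,255,0));cv2.line(c,(0,k),(4,k),(0,255,0))
    return c
a=np.hstack([crop(T,455,228),crop(T,307,209),crop(T,196,240)])
b=np.hstack([crop(S,150,267,42),crop(S,314,205,46),crop(S,382,178)])
cv2.imwrite("pics/c0.png",np.vstack([a,b]))
```

View pics/c0.png

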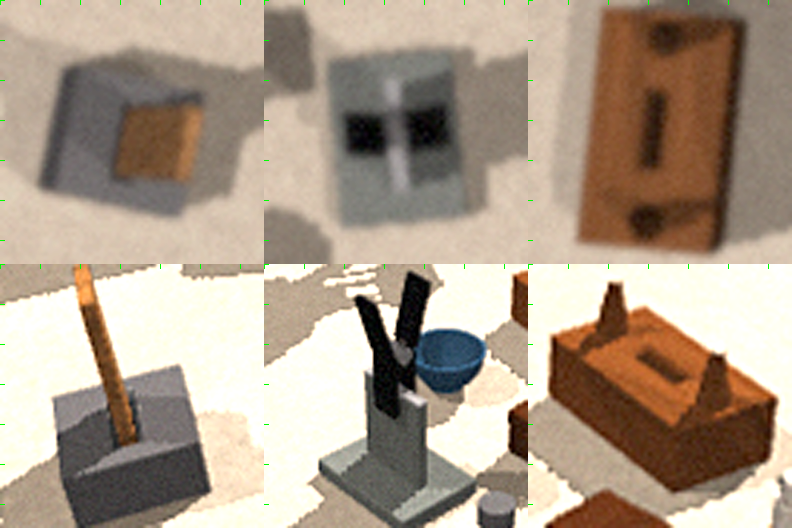

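The crops show three things. The card leans right in the top view, with its top edge at crop (180,140). The panel's chrome edge runs (392,77)–(402,190), with black handles on both sides. The stand slot runs (655,92)–(646,168). I'll cast rays for first positions and get the wrist camera offset.

Create h.py:
```python
import numpy as np,cv2
from rig import manip
def ray(r,u,v):
    d=np.linalg.inv(r["K"])@[u,v,1.]
    d=r["rotation"]@(d*[1,-1,-1]); return r["eye"],d/np.linalg.norm(d)
def plane(r,u,v,z):
    o,d=ray(r,u,v); return o+d*(z-o[2])/d[2]
def proj(r,p):
    c=r["rotation"].T@(np.asarray(p,float)-r["eye"]); q=r["K"]@(c*[1,-1,-1]); return q[:2]/q[2]
def tri(obs):
    A=np.zeros((3,3));b=np.zeros(3);L=[]
    for r,u,v in obs:
        o,d=ray(r,u,v);P=np.eye(3)-np.outer(d,d);A+=P;b+=P@o;L.append((o,P))
    x=np.linalg.solve(A,b); return x,[np.linalg.norm(P@(x-o)) for o,P in L]
def snap(name,f):
    r=manip.get_image(name);cv2.imwrite(f"pics/{f}.png",r["color"][:,:,::-1]);np.savez(f"pics/{f}.npz",**r);return r
def load(f): return dict(np.load(f"pics/{f}.npz"))
def toolvec(target):
    s=manip.get_state();return s["orientation"].T@(np.asarray(target)-s["eef_pos"])
```

Run:
```python
from h import *
np.set_printoptions(precision=4,suppress=True)
r=snap("top","top1");s=snap("scene","scene1")
for n,u,v,z in [("block",451.5,230,.04),("cardtop",467,230,.14),("pan1",306,195.2,.09),("pan2",308.5,223.5,.09),("slot1",194.7,230,.045),("slot2",192.5,249,.045)]: print(n,plane(r,u,v,z))
# scene slot: crop bottom right origin (349,145), scale4 ; cardtop; hinge
print("slot sc",plane(s,349+(664-528)/4,145+(364-264)/4,.045))
w=snap("wrist","w0");st=manip.get_state()
print(st["orientation"].T@(w["eye"]-st["eef_pos"]),st["orientation"].T@w["rotation"],w["K"])
```

```text
block [ 0.501  -0.3105  0.04  ]
cardtop [ 0.5019 -0.3125  0.14  ]
pan1 [0.5875 0.0234 0.09  ]
pan2 [0.5253 0.0196 0.09  ]
slot1 [0.5182 0.2777 0.045 ]
slot2 [0.4755 0.2832 0.045 ]
slot sc [0.4993 0.2792 0.045 ]
[ 0.0763 -0.0005 -0.1466] [[-0.0001  0.9564  0.2921]
 [ 1.      0.0001 -0.    ]
 [-0.0001  0.2921 -0.9564]] [[277.9893   0.     319.6731]
 [  0.     277.9893 199.8546]
 [  0.       0.       1.    ]]
```

Emit:
{"op": "advance", "data": {
  "rows": "0,0,-0.02,-0.179,0.088\n0,0,-0.02,-0.179,0.088\n-0.05,-0.035,0,0,0.088\n-0.05,-0.035,0,0,0.088\n-0.05,-0.035,0,0,0.088\n-0.05,-0.035,0,0,0.088\n-0.05,-0.035,0,0,0.088\n0,0,0,0,0.088"
}}

```text
time: 1.25
eef_pos: [0.4454, 0.3378, 0.278]
orientation: [[-1.0, 0.005, -0.001], [0.005, 1.0, -0.001], [0.001, -0.001, -1.0]]
ft_force: [-0.0, 0.7, -0.3]
opening: 0.0879
gripper_force: 0.0
```

```bash
python3 -c "
from h import *
snap('wrist','ws1')"
```

Emit:
{"op": "advance", "data": {
  "rows": "-0.04,-0.05,0,0,0.088\n0,-0.06,0,0,0.088\n0,-0.02,0,0,0.088\n0,0,0,0,0.088"
}}

```text
time: 1.8
eef_pos: [0.4811, 0.2115, 0.2791]
orientation: [[-1.0, 0.0, 0.0], [0.0, 1.0, 0.0], [-0.0, 0.0, -1.0]]
ft_force: [-0.4, 0.5, 0.2]
opening: 0.0883
gripper_force: 0.0
```

```bash
python3 -c "
from h import *
snap('wrist','ws2')"
```

Emit:
{"op": "advance", "data": {
  "rows": "0,-0.06,0,0,0.088\n0,-0.06,0,0,0.088\n0,0,0,0,0.088"
}}

```text
time: 2.22
eef_pos: [0.4818, 0.0902, 0.2788]
orientation: [[-1.0, 0.002, 0.0], [0.002, 1.0, -0.0], [-0.0, -0.0, -1.0]]
ft_force: [0.5, 0.7, -0.2]
opening: 0.0879
gripper_force: 0.0
```

```bash
python3 -c "
from h import *
snap('wrist','ws3')
import cv2
I=[cv2.imread(f'pics/ws{k}.png') for k in (1,2,3)]
a=np.hstack([cv2.resize(I[0],(400,250),interpolation=3),cv2.resize(I[2],(400,250),interpolation=3)])
cv2.imwrite('pics/v1.png',I[1])"
```

```text
(no output)
```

View pics/v1.png

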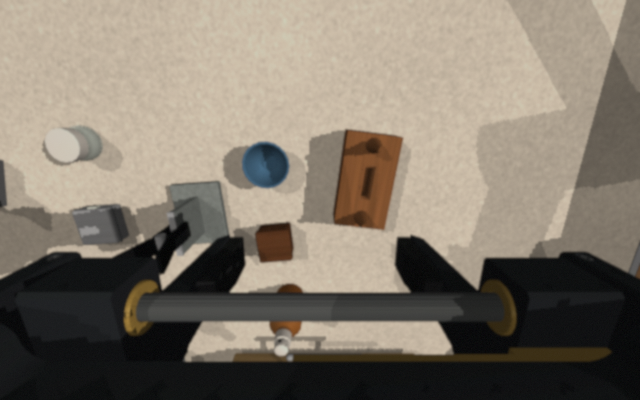

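The wrist view shows the stand slot at (369,182), and the clip and panel partly hidden at (175,245). I'll take views from farther back for the clip, then for the card.

Emit:
{"op": "advance", "data": {
  "rows": "0.05,-0.02,0,0,0.088\n0.05,0,-0.01,0,0.088\n0,0,0,0,0.088"
}}

```text
time: 2.65
eef_pos: [0.3798, 0.0733, 0.2898]
orientation: [[-1.0, -0.003, 0.002], [-0.003, 1.0, 0.0], [-0.002, 0.0, -1.0]]
ft_force: [0.6, -0.2, 0.3]
opening: 0.0876
gripper_force: 0.0
```

```bash
python3 -c "
from h import *
snap('wrist','wc1')"
```

Emit:
{"op": "advance", "data": {
  "rows": "0,-0.06,-0.02,0,0.088\n0.01,-0.06,0,0,0.088\n0,0,0,0,0.088"
}}

```text
time: 3.08
eef_pos: [0.3727, -0.0506, 0.3082]
orientation: [[-1.0, 0.005, -0.0], [0.005, 1.0, -0.0], [0.0, -0.0, -1.0]]
ft_force: [-0.2, 1.3, -0.7]
opening: 0.0876
gripper_force: 0.0
```

```bash
python3 -c "
from h import *
snap('wrist','wc2')"
```

Emit:
{"op": "advance", "data": {
  "rows": "0,-0.06,0,0,0.088\n0,-0.06,0,0,0.088\n0,-0.06,0,0,0.088\n0,0,0,0,0.088"
}}

```text
time: 3.62
eef_pos: [0.3732, -0.2295, 0.3074]
orientation: [[-1.0, 0.001, -0.001], [0.001, 1.0, 0.001], [0.001, 0.001, -1.0]]
ft_force: [0.8, 0.6, -1.2]
opening: 0.0877
gripper_force: 0.0
```

```bash
python3 -c "
from h import *
snap('wrist','wk1')"
```

Emit:
{"op": "advance", "data": {
  "rows": "0,-0.06,0,0,0.088\n0,-0.05,0,0,0.088\n0,0,0,0,0.088"
}}

```text
time: 4.05
eef_pos: [0.3732, -0.3382, 0.3076]
orientation: [[-1.0, -0.001, -0.001], [-0.001, 1.0, 0.001], [0.001, 0.001, -1.0]]
ft_force: [0.1, 0.1, 0.8]
opening: 0.0882
gripper_force: 0.0
```

```bash
python3 -c "
from h import *
snap('wrist','wk2')
I=[cv2.imread(f'pics/{k}.png') for k in ('wc1','wc2','wk1','wk2')]
I=[cv2.resize(i[20:300,120:520],(400,280)) for i in I]
cv2.imwrite('pics/v2.png',cv2.convertScaleAbs(np.vstack([np.hstack(I[:2]),np.hstack(I[2:])]),alpha=1.3))"
```

```text
(no output)
```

View pics/v2.png

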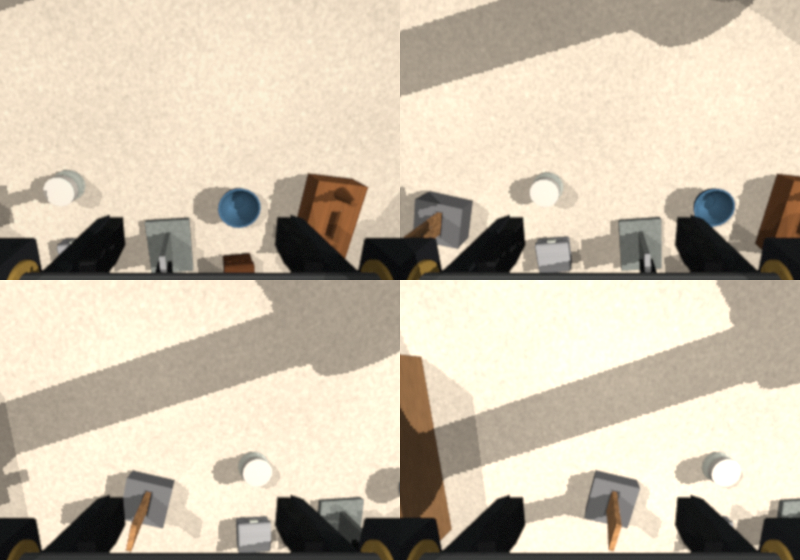

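The objects sit too low in the image here, partly behind the gripper. I'll view them from farther out (+x).

Emit:
{"op": "advance", "data": {
  "rows": "-0.06,0,0,0,0.088\n-0.06,0,0,0,0.088\n-0.06,0,0,0,0.088\n0,0,0,0,0.088"
}}

```text
time: 4.6
eef_pos: [0.5557, -0.3339, 0.3067]
orientation: [[-1.0, -0.007, -0.001], [-0.007, 1.0, 0.002], [0.001, 0.002, -1.0]]
ft_force: [-0.7, -0.6, 0.6]
opening: 0.0881
gripper_force: 0.0
```

```bash
python3 -c "
from h import *
snap('wrist','wk1')"
```

Emit:
{"op": "advance", "data": {
  "rows": "0,0.06,0,0,0.088\n0,0.03,0,0,0.088\n0,0,0,0,0.088"
}}

```text
time: 5.03
eef_pos: [0.5512, -0.2447, 0.3103]
orientation: [[-1.0, -0.004, 0.001], [-0.004, 1.0, -0.001], [-0.001, -0.001, -1.0]]
ft_force: [0.7, -0.3, 0.7]
opening: 0.0878
gripper_force: 0.0
```

```bash
python3 -c "
from h import *
snap('wrist','wk2')
I=[cv2.imread(f'pics/{k}.png') for k in ('wk1','wk2')]
I=[cv2.resize(i[80:300,i0:i0+180],None,fx=2.2,fy=2.2,interpolation=2) for i,i0 in zip(I,(250,170))]
cv2.imwrite('pics/v3.png',cv2.convertScaleAbs(np.hstack(I),alpha=1.3))"
```

```text
(no output)
```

View pics/v3.png

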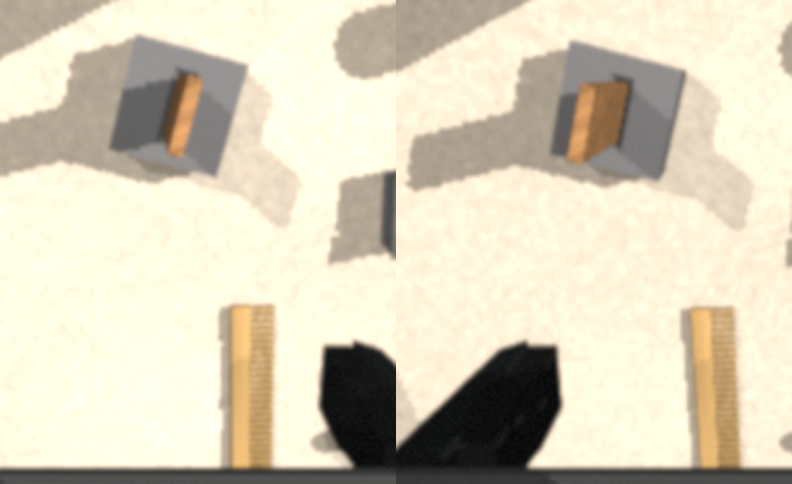

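The card stands in its block. The block's corners in crop 1 are (138,36),(247,66),(218,176),(110,148). In crop 2 they are (570,41),(685,71),(661,179),(552,154). The card's top strip is bright orange.

Create card.py:
```python
from h import *
np.set_printoptions(precision=4,suppress=True)
a=load("wk1");b=load("wk2")
A=np.array([(138,36),(247,66),(218,176),(110,148)])/2.2+[250,80]
B=np.array([(570-396,41),(685-396,71),(661-396,179),(552-396,154)])/2.2+[170,80]
P=[]
for p,q in zip(A,B):
    x,e=tri([(a,*p),(b,*q)]);P.append(plane(a,*p,.04)/2+plane(b,*q,.04)/2);print(x,e,plane(a,*p,.04),plane(b,*q,.04))
P=np.array(P);c=P.mean(0);d=(P[3]-P[0]+P[2]-P[1])/2;print("centre",c,"len",np.linalg.norm(d),"yaw",np.arctan2(-d[1],-d[0]) if d[0]<0 else np.arctan2(d[1],d[0]))
d=(P[1]-P[0]+P[2]-P[3])/2;print(np.linalg.norm(d),np.arctan2(d[1],d[0])-np.pi/2)
for n,r in(("a",a),("b",b)):
    h=cv2.cvtColor(r["color"],cv2.COLOR_RGB2HSV);m=cv2.inRange(h,(5,110,60),(18,255,255))
    u,v=proj(r,[c[0],c[1],.14]).astype(int);k=np.zeros_like(m);k[v-40:v+40,u-40:u+40]=1;m*=k
    V=h[:,:,2];vals=V[m>0];t,_=cv2.threshold(vals.reshape(-1,1),0,255,cv2.THRESH_OTSU);print(n,(u,v),"otsu",t,np.percentile(vals,[5,50,95]))
    top=((m>0)&(V>t)).astype(np.uint8)
    for mm in(m,top):
        ys,xs=np.nonzero(mm);R=cv2.minAreaRect(np.c_[xs,ys].astype(np.float32));print(len(xs),R)
        print([plane(r,*q,.14)[:2] for q in cv2.boxPoints(R)],plane(r,*R[0],.14))
```

```bash
python3 card.py
```

```text
[ 0.4542 -0.3437  0.0451] [np.float64(0.00040292399173626285), np.float64(0.00040292399173623525)] [ 0.4543 -0.3438  0.04  ] [ 0.4535 -0.3449  0.04  ]
[ 0.4717 -0.2721  0.0298] [np.float64(9.22536460327892e-05), np.float64(9.225364603270479e-05)] [ 0.4719 -0.2736  0.04  ] [ 0.4716 -0.2715  0.04  ]
[ 0.543  -0.2893  0.0369] [np.float64(0.0003836031520788171), np.float64(0.00038360315207853883)] [ 0.543  -0.2896  0.04  ] [ 0.5422 -0.289   0.04  ]
[ 0.5252 -0.3626  0.0387] [np.float64(0.00039372206379811213), np.float64(0.0003937220637981522)] [ 0.5247 -0.3625  0.04  ] [ 0.5255 -0.3622  0.04  ]
centre [ 0.4983 -0.3172  0.04  ] len 0.07306343452101036 yaw -0.24032798658966173
0.07455313875050168 -0.23942353862689703
a (np.int64(335), np.int64(133)) otsu 123.0 [ 69. 155. 182.]
343 ((331.8769226074219, 131.78460693359375), (10.349283218383789, 36.13478469848633), 15.255120277404785)
[array([ 0.5142, -0.3312]), array([ 0.4771, -0.3213]), array([ 0.4798, -0.3105]), array([ 0.5172, -0.32  ])] [ 0.4967 -0.3207  0.14  ]
235 ((333.61151123046875, 132.2576904296875), (6.753345966339111, 36.13478469848633), 15.255120277404785)
[array([ 0.5153, -0.3273]), array([ 0.478 , -0.3176]), array([ 0.4798, -0.3105]), array([ 0.5172, -0.32  ])] [ 0.4972 -0.3188  0.14  ]
b (np.int64(255), np.int64(136)) otsu 133.0 [100.   112.   172.85]
684 ((261.2239990234375, 134.7679901123047), (21.466257095336914, 39.17591857910156), 10.304845809936523)
[array([ 0.5156, -0.3272]), array([ 0.4739, -0.3166]), array([ 0.4778, -0.2937]), array([ 0.5199, -0.3035])] [ 0.4964 -0.3102  0.14  ]
239 ((254.0880126953125, 136.01602172851562), (7.513189315795898, 34.16712188720703), 10.30484676361084)
[array([ 0.5156, -0.3271]), array([ 0.479 , -0.3177]), array([ 0.4804, -0.3097]), array([ 0.5171, -0.3188])] [ 0.4977 -0.3182  0.14  ]
```

Emit:
{"op": "advance", "data": {
  "rows": "0,0,0,0.1225,0.088\n0,0,0,0.1225,0.088\n0,0,0,0,0.088"
}}

```text
time: 5.45
eef_pos: [0.5514, -0.2485, 0.3086]
orientation: [[-0.97, 0.242, -0.0], [0.242, 0.97, -0.0], [-0.0, -0.0, -1.0]]
ft_force: [-1.2, 0.6, -0.1]
opening: 0.0881
gripper_force: 0.0
```

```bash
python3 -c "
from h import *
print(toolvec([.4975,-.3185,.089]))"
```

```text
[ 0.03534432 -0.08087865  0.21963381]
```

Emit:
{"op": "advance", "data": {
  "rows": "0.018,-0.04,0,0,0.088\n0.017,-0.041,0,0,0.088\n0,0,0.055,0,0.088\n0,0,0.055,0,0.088\n0,0,0.055,0,0.088\n0,0,0.045,0,0.088\n0,0,0,0,0.088"
}}

```text
time: 6.32
eef_pos: [0.4969, -0.3174, 0.0961]
orientation: [[-0.971, 0.241, -0.005], [0.241, 0.971, 0.004], [0.005, 0.003, -1.0]]
ft_force: [0.1, -0.5, 0.7]
opening: 0.088
gripper_force: 0.0
```

```bash
python3 -c "
from h import *
print(toolvec([.4975,-.3185,.089]))"
```

```text
[-0.00088517 -0.00093312  0.0071099 ]
```

Emit:
{"op": "advance", "data": {
  "rows": "-0.001,-0.001,0.007,0,0.088\n0,0,0,0,0\n0,0,0,0,0\n0,0,0,0,0\n0,0,0,0,0\n0,0,0,0,0\n0,0,0,0,0"
}}

```text
time: 7.2
eef_pos: [0.499, -0.3192, 0.0915]
orientation: [[-0.97, 0.242, 0.0], [0.242, 0.97, 0.0], [-0.0, 0.0, -1.0]]
ft_force: [0.5, 0.0, 0.3]
opening: 0.0302
gripper_force: 0.0
```

Emit:
{"op": "advance", "data": {
  "rows": "0,0,0,0,0\n0,0,0,0,0\n0,0,0,0,0\n0,0,0,0,0\n0,0,0,0,0"
}}

```text
time: 7.82
eef_pos: [0.499, -0.3192, 0.0915]
orientation: [[-0.97, 0.242, -0.0], [0.242, 0.97, 0.0], [0.0, 0.0, -1.0]]
ft_force: [0.8, 0.7, -0.1]
opening: 0.0078
gripper_force: 30.0
```

Emit:
{"op": "advance", "data": {
  "rows": "0,0,-0.02,0,0\n0,0,-0.05,0,0\n0,0,-0.05,0,0\n0.05,0,-0.01,0,0\n0.04,0,0,0,0\n0,0,0,0,0"
}}

```text
time: 8.57
eef_pos: [0.41, -0.2967, 0.2221]
orientation: [[-0.97, 0.244, -0.0], [0.244, 0.97, -0.0], [-0.0, -0.0, -1.0]]
ft_force: [0.9, -0.0, -1.0]
opening: 0.0078
gripper_force: 30.0
```

Create slot.py:
```python
from h import *
np.set_printoptions(precision=4,suppress=True)
c0=np.array([.498,.280,.045]);obs=[]
for f in("ws1","ws2","ws3","top1"):
    r=load(f);u,v=proj(r,c0)
    if not(20<u<620 and 20<v<380):continue
    V=r["color"].max(2).astype(np.uint8);w=13 if f=="top1" else 20
    x0,y0=int(u)-w,int(v)-w;c=cv2.resize(V[y0:y0+2*w,x0:x0+2*w],None,fx=4,fy=4,interpolation=cv2.INTER_CUBIC)
    t,m=cv2.threshold(c,0,255,cv2.THRESH_BINARY_INV+cv2.THRESH_OTSU)
    cs,_=cv2.findContours(m,0,2);ctr=(2*w,2*w)
    k=min(cs,key=lambda k:abs(cv2.pointPolygonTest(k,((u-x0)*4,(v-y0)*4),True)) if cv2.contourArea(k)>100 and cv2.pointPolygonTest(k,((u-x0)*4,(v-y0)*4),True)<0 else (0 if cv2.contourArea(k)>100 else 1e9))
    R=cv2.minAreaRect(k);bp=(cv2.boxPoints(R)+.5)/4-.5+[x0,y0];W=np.array([plane(r,*p,.045) for p in bp])
    e=sorted([(W[1]-W[0]),(W[2]-W[1])],key=np.linalg.norm);ln=e[1]*np.sign(e[1][0])
    cc=bp.mean(0);obs.append((r,*cc));print(f,(u,v),cc,W.mean(0),np.linalg.norm(e[0]),np.linalg.norm(ln),"yaw",np.arctan2(ln[1],ln[0]))
print(tri(obs))
# stand top face by colour corners for check
```

```bash
python3 slot.py
```

```text
ws1 (np.float64(279.9601200102738), np.float64(208.74930593491987)) [279.3669 206.9144] [0.4956 0.2792 0.045 ] 0.012252561286518956 0.04591397701405296 yaw -0.12719232973065495
ws2 (np.float64(368.2885678844742), np.float64(184.15082401916263)) [367.5798 181.996 ] [0.4953 0.2788 0.045 ] 0.013274090375389475 0.04583963344305505 yaw -0.13365197553885025
ws3 (np.float64(454.77478872382477), np.float64(183.39190913947306)) [454.1263 181.0201] [0.495  0.2786 0.045 ] 0.014915782062915833 0.046580718365099236 yaw -0.12305697223412289
top1 (np.float64(193.80746160612838), np.float64(238.97535352115702)) [193.7745 239.0596] [0.4978 0.2801 0.045 ] 0.013916633805997046 0.04527660209949928 yaw -0.12493175379443669
(array([0.4962, 0.2797, 0.0423]), [np.float64(0.0008549368726748462), np.float64(0.000718541730657046), np.float64(0.0009673423337364157), np.float64(0.0018715698062917111)])
```

Emit:
{"op": "advance", "data": {
  "rows": "0,0,0,-0.117,0\n0,0.06,0,0,0\n0,0.06,0,0,0\n0,0.06,0,0,0\n0,0.06,0,0,0\n0,0.06,0,0,0\n0,0.06,0,0,0\n0,0.06,0,0,0"
}}

```text
time: 9.57
eef_pos: [0.4659, 0.1216, 0.2216]
orientation: [[-0.992, 0.127, 0.001], [0.127, 0.992, 0.0], [-0.001, 0.0, -1.0]]
ft_force: [0.8, -0.2, -1.0]
opening: 0.0078
gripper_force: 30.0
```

Emit:
{"op": "advance", "data": {
  "rows": "0,0.05,0,0,0\n0,0.05,0,0,0\n0,0.04,0,0,0\n0,0,0,0,0\n0,0,0,0,0"
}}

```text
time: 10.2
eef_pos: [0.4832, 0.258, 0.2212]
orientation: [[-0.992, 0.127, -0.0], [0.127, 0.992, -0.0], [0.0, -0.0, -1.0]]
ft_force: [0.9, 0.8, -0.1]
opening: 0.0075
gripper_force: 30.0
```

```bash
python3 -c "
from h import *
print(toolvec([.4966,.2788,.0915]))"
```

```text
[-0.01067571  0.02241989  0.12969978]
```

Emit:
{"op": "advance", "data": {
  "rows": "-0.0107,0.0224,0,0,0\n0,0,0.05,0,0\n0,0,0.038,0,0\n0,0,0,0,0\n0,0,0,0,0"
}}

```text
time: 10.82
eef_pos: [0.4974, 0.2786, 0.1352]
orientation: [[-0.992, 0.128, 0.002], [0.128, 0.992, 0.001], [-0.002, 0.001, -1.0]]
ft_force: [0.2, -0.2, 0.9]
opening: 0.0077
gripper_force: 30.0
```

```bash
python3 -c "
from h import *
print(toolvec([.4966,.2788,.0915]))
s=snap('scene','s2');t=snap('top','t2');w=snap('wrist','w2')
u,v=proj(s,[.496,.279,.06]).astype(int);a=cv2.resize(s['color'][v-45:v+30,u-37:u+38],(390,390),interpolation=2)
u,v=proj(w,[.496,.279,.06]).astype(int);print(u,v);b=cv2.resize(w['color'][v-60:v+60,u-60:u+60],(390,390),interpolation=2)
cv2.imwrite('pics/v4.png',cv2.convertScaleAbs(np.hstack([a,b])[:,:,::-1],alpha=1.4))"
```

```text
[9.45737914e-04 5.20053363e-05 4.37213233e-02]
319 207
```

View pics/v4.png

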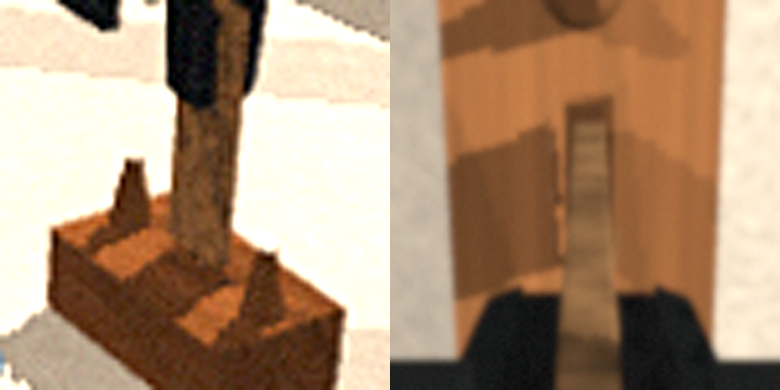

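The card end (right panel, about (590,120)) sits over the slot mouth ((590,97)), centred in thickness and within the chamfer lengthwise. I'll lower it in.

Emit:
{"op": "advance", "data": {
  "rows": "0,0,0.012,0,0\n0,0,0.008,0,0\n0,0,0,0,0\n0,0,0,0,0"
}}

```text
time: 11.48
eef_pos: [0.4963, 0.2789, 0.1134]
orientation: [[-0.992, 0.127, -0.001], [0.127, 0.992, -0.0], [0.001, -0.0, -1.0]]
ft_force: [0.3, -0.1, -0.6]
opening: 0.0081
gripper_force: 30.0
```

Bottom is about 13 mm inside the slot with no force.

Emit:
{"op": "advance", "data": {
  "rows": "0,0,0.01,0,0\n0,0,0.008,0,0\n0,0,0,0,0\n0,0,0,0,0"
}}

```text
time: 11.98
eef_pos: [0.4964, 0.2789, 0.0954]
orientation: [[-0.992, 0.127, -0.0], [0.127, 0.992, -0.0], [0.0, -0.0, -1.0]]
ft_force: [0.5, -1.1, -0.2]
opening: 0.0078
gripper_force: 30.0
```

Emit:
{"op": "advance", "data": {
  "rows": "0,0,0.002,0,0\n0,0,0,0,0\n0,0,0,0,0"
}}

```text
time: 12.35
eef_pos: [0.4964, 0.2789, 0.0935]
orientation: [[-0.992, 0.127, -0.0], [0.127, 0.992, -0.0], [0.0, -0.0, -1.0]]
ft_force: [-0.6, -0.5, -0.8]
opening: 0.008
gripper_force: 30.0
```

Emit:
{"op": "advance", "data": {
  "rows": "0,0,0.002,0,0\n0,0,0,0,0\n0,0,0,0,0"
}}

```text
time: 12.72
eef_pos: [0.4964, 0.2789, 0.0915]
orientation: [[-0.992, 0.127, -0.0], [0.127, 0.992, -0.0], [0.0, -0.0, -1.0]]
ft_force: [0.9, -1.2, -0.3]
opening: 0.0077
gripper_force: 30.0
```

Emit:
{"op": "advance", "data": {
  "rows": "0,0,0.002,0,0\n0,0,0,0,0\n0,0,0,0,0"
}}

```text
time: 13.1
eef_pos: [0.4966, 0.2789, 0.09]
orientation: [[-0.992, 0.127, 0.001], [0.127, 0.992, 0.0], [-0.001, 0.0, -1.0]]
ft_force: [-0.8, -1.3, 6.1]
opening: 0.0077
gripper_force: 30.0
```

Contact came at 0.090, so the card is home. I'll release and rise.

Emit:
{"op": "advance", "data": {
  "rows": "0,0,0,0,0.088\n0,0,0,0,0.088\n0,0,0,0,0.088\n0,0,0,0,0.088\n0,0,0,0,0.088\n0,0,0,0,0.088"
}}

```text
time: 13.85
eef_pos: [0.4965, 0.2789, 0.0895]
orientation: [[-0.992, 0.127, 0.0], [0.127, 0.992, 0.0], [-0.0, 0.0, -1.0]]
ft_force: [-0.7, 0.2, -0.9]
opening: 0.0659
gripper_force: 0.0
```

Emit:
{"op": "advance", "data": {
  "rows": "0,0,-0.04,0,0.088\n0,0,-0.05,0,0.088\n0,0,-0.05,0,0.088\n0,0,-0.05,0,0.088\n-0.03,0.02,-0.02,0,0.088\n0,0,0,0,0.088"
}}

```text
time: 14.6
eef_pos: [0.5301, 0.2954, 0.3003]
orientation: [[-0.992, 0.127, 0.003], [0.127, 0.992, 0.001], [-0.002, 0.001, -1.0]]
ft_force: [-0.3, 0.3, -1.0]
opening: 0.0881
gripper_force: 0.0
```

```bash
python3 -c "
from h import *
w=snap('wrist','wp1')"
```

Emit:
{"op": "advance", "data": {
  "rows": "0,-0.06,0,0,0.088\n0,-0.03,0,0,0.088\n0,0,0,0,0.088"
}}

```text
time: 15.02
eef_pos: [0.5163, 0.2041, 0.299]
orientation: [[-0.992, 0.13, -0.002], [0.13, 0.992, -0.0], [0.002, -0.001, -1.0]]
ft_force: [-0.1, 0.3, -0.3]
opening: 0.0881
gripper_force: 0.0
```

Run:
```python
from h import *
w=snap('wrist','wp2');np.set_printoptions(precision=4,suppress=True)
I=[]
for f in('wp1','wp2'):
    r=load(f);u,v=proj(r,[.496,.279,.1]).astype(int);x,y=max(u-45,0),max(v-60,0);print(f,x,y)
    I.append(cv2.resize(r['color'][y:y+120,x:x+90],(390,520),interpolation=2))
cv2.imwrite('pics/v5.png',cv2.convertScaleAbs(np.hstack(I)[:,:,::-1],alpha=1.4))
```

```text
wp1 258 92
wp2 332 94
```

View pics/v5.png

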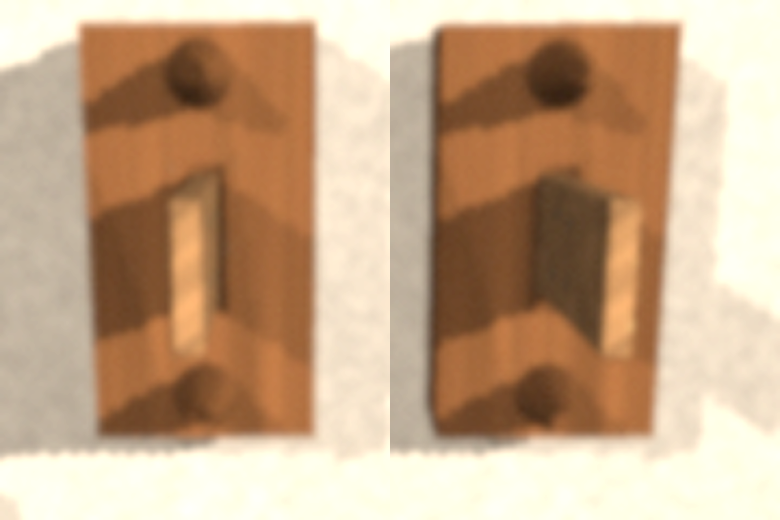

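The card stands upright in the slot. Its top strip runs (170,197)–(207,355) in the left panel and (610,200)–(632,355) in the right. I'll triangulate its top and go on to the clip.

Emit:
{"op": "advance", "data": {
  "rows": "0,0,0,-0.095,0.088\n0,0,0,-0.095,0.088\n-0.03,-0.045,0,0,0.088\n-0.03,-0.045,0,0,0.088\n-0.03,-0.045,0,0,0.088\n0,0,0,0,0.088"
}}

```text
time: 15.82
eef_pos: [0.6169, 0.0748, 0.2976]
orientation: [[-0.998, -0.059, -0.002], [-0.059, 0.998, 0.0], [0.002, 0.0, -1.0]]
ft_force: [-0.1, 0.4, 0.3]
opening: 0.0877
gripper_force: 0.0
```

Run:
```python
from h import *
np.set_printoptions(precision=4,suppress=True)
a=load('wp1');b=load('wp2');s=390/90
A=np.array([(170,197),(207,196),(207,355),(172,355),(189,276)])/s+[258,92]
B=np.array([(220,197),(250,200),(240,355),(210,353),(230,276)])/s+[332,94]
for p,q in zip(A,B):print(tri([(a,*p),(b,*q)]),plane(a,*p,.14),plane(b,*q,.14))
snap('wrist','wc1')
```

```text
(array([0.4745, 0.278 , 0.1395]), [np.float64(0.00021414864529018952), np.float64(0.00021414864529025352)]) [0.4747 0.278  0.14  ] [0.4743 0.2779 0.14  ]
(array([0.4764, 0.2868, 0.1337]), [np.float64(0.00030150414410248826), np.float64(0.0003015041441023508)]) [0.4756 0.2872 0.14  ] [0.476  0.2853 0.14  ]
(array([0.5161, 0.2812, 0.1364]), [np.float64(0.0001969057777310408), np.float64(0.0001969057777308889)]) [0.5155 0.2815 0.14  ] [0.515  0.2805 0.14  ]
(array([0.5138, 0.2726, 0.1407]), [np.float64(0.00047014309481518317), np.float64(0.00047014309481519266)]) [0.5144 0.2725 0.14  ] [0.5135 0.2728 0.14  ]
(array([0.4949, 0.2797, 0.1375]), [np.float64(0.00020301654494321624), np.float64(0.0002030165449430919)]) [0.4947 0.2799 0.14  ] [0.4942 0.2792 0.14  ]
```

Emit:
{"op": "advance", "data": {
  "rows": "0,-0.06,0,0,0.088\n0,-0.04,0,0,0.088\n0,0,0,0,0.088"
}}

```text
time: 16.25
eef_pos: [0.6215, -0.0237, 0.2992]
orientation: [[-0.998, -0.061, -0.001], [-0.061, 0.998, 0.0], [0.001, 0.0, -1.0]]
ft_force: [0.4, 1.0, 0.0]
opening: 0.088
gripper_force: 0.0
```

Run:
```python
from h import *
w=snap('wrist','wc2');I=[]
for f in('wc1','wc2'):
    r=load(f);u,v=proj(r,[.556,.02,.12]).astype(int);x,y=max(u-60,0),max(v-80,0);print(f,x,y,u,v)
    I.append(cv2.resize(r['color'][y:y+160,x:x+120],(390,520),interpolation=2))
cv2.imwrite('pics/v6.png',cv2.convertScaleAbs(np.hstack(I)[:,:,::-1],alpha=1.7,beta=15))
```

```text
wc1 214 46 274 126
wc2 301 47 361 127
```

View pics/v6.png

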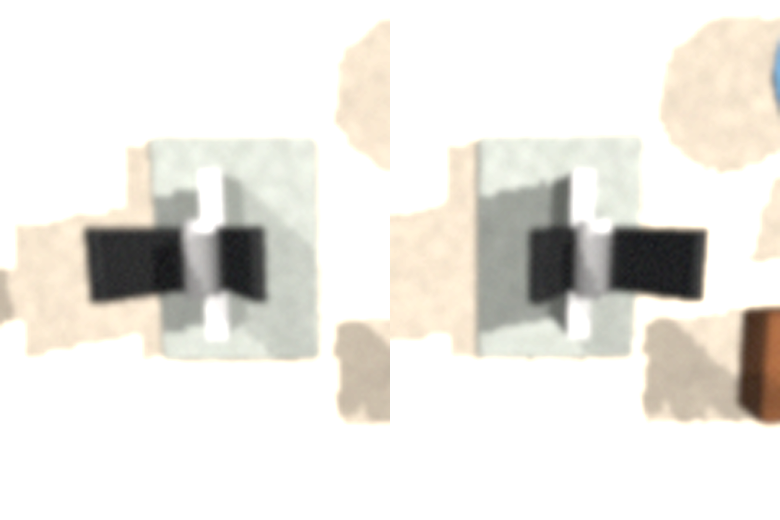

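The view shows both black handles. In the left panel their tips are at x≈90 and x≈264; in the right panel at x≈530 and x≈703, all centred on row 265. The hinge coil is near (202,262) and (593,262), and the chrome edge runs (210,170)–(216,338) and (585,170)–(579,338).

Run:
```python
from h import *
np.set_printoptions(precision=4,suppress=True)
a=load('wc1');b=load('wc2');s=3.25
N=["L0","L1","R0","R1","coil","e0","e1"]
A=np.array([(86,230),(94,300),(264,229),(265,299),(202,262),(210,169),(216,339)])/s+[214,46]
B=np.array([(138,230),(141,301),(315,230),(311,299),(203,262),(195,169),(190,339)])/s+[301,47]
for n,p,q in zip(N,A,B):print(n,*tri([(a,*p),(b,*q)]),plane(a,*p,.09),plane(b,*q,.09))
```

```text
L0 [ 0.5464 -0.0053  0.1668] [np.float64(9.685309870892973e-05), np.float64(9.685309870907194e-05)] [ 0.5481 -0.0262  0.09  ] [0.5466 0.0011 0.09  ]
L1 [ 0.5666 -0.0029  0.1689] [np.float64(0.00012467602369066127), np.float64(0.00012467602369078165)] [ 0.5737 -0.0237  0.09  ] [0.5728 0.0045 0.09  ]
R0 [0.5431 0.047  0.167 ] [np.float64(7.557471966433432e-06), np.float64(7.557471966433106e-06)] [0.5437 0.0406 0.09  ] [0.5426 0.0679 0.09  ]
R1 [0.563  0.0481 0.1689] [np.float64(5.841914348735561e-05), np.float64(5.841914348732072e-05)] [0.5694 0.0418 0.09  ] [0.568 0.07  0.09 ]
coil [0.5558 0.0221 0.1208] [np.float64(3.8259558066891554e-05), np.float64(3.8259558066766634e-05)] [0.5571 0.0175 0.09  ] [0.5568 0.0269 0.09  ]
e0 [0.5238 0.0202 0.0913] [np.float64(5.165141073933889e-06), np.float64(5.165141073791952e-06)] [0.5237 0.02   0.09  ] [0.5237 0.0203 0.09  ]
e1 [0.5853 0.0241 0.0954] [np.float64(0.00020051330548724114), np.float64(0.00020051330548747636)] [0.5858 0.0233 0.09  ] [0.5861 0.0249 0.09  ]
```

```bash
python3 -c "
from h import *
print(toolvec([.5548,.0217,.137]))"
```

```text
[0.06371405 0.0479195  0.16245766]
```

Emit:
{"op": "advance", "data": {
  "rows": "0.032,0.024,0,0,0.088\n0.0315,0.024,0,0,0.088\n0,0,0.05,0,0.088\n0,0,0.04,0,0.088\n0,0,0,0,0.088"
}}

```text
time: 16.92
eef_pos: [0.5539, 0.0229, 0.2078]
orientation: [[-0.998, -0.065, -0.005], [-0.065, 0.998, 0.001], [0.005, 0.002, -1.0]]
ft_force: [-0.1, 0.4, -0.1]
opening: 0.0875
gripper_force: 0.0
```

```bash
python3 -c "
from h import *
print(toolvec([.5548,.0217,.137]))"
```

```text
[-0.00114044 -0.00137355  0.07076841]
```

Emit:
{"op": "advance", "data": {
  "rows": "-0.0005,-0.001,0.03,0,0.088\n0,0,0.025,0,0.088\n0,0,0.012,0,0.088\n0,0,0,0,0.088\n0,0,0,0,0.088"
}}

```text
time: 17.55
eef_pos: [0.5566, 0.0198, 0.1439]
orientation: [[-0.998, -0.063, 0.002], [-0.063, 0.998, -0.0], [-0.002, -0.001, -1.0]]
ft_force: [-0.2, -0.1, -0.2]
opening: 0.0879
gripper_force: 0.0
```

```bash
python3 -c "
from h import *
print(toolvec([.5548,.0217,.137]))"
```

```text
[0.00167573 0.00196196 0.00684958]
```

Emit:
{"op": "advance", "data": {
  "rows": "0.001,0.0015,0.006,0,0.088\n0,0,0,0,0\n0,0,0,0,0\n0,0,0,0,0\n0,0,0,0,0\n0,0,0,0,0\n0,0,0,0,0\n0,0,0,0,0"
}}

```text
time: 18.55
eef_pos: [0.5548, 0.0211, 0.1364]
orientation: [[-0.998, -0.062, -0.0], [-0.062, 0.998, 0.0], [0.0, 0.0, -1.0]]
ft_force: [0.3, -0.1, -1.3]
opening: 0.0238
gripper_force: 30.0
```

Emit:
{"op": "advance", "data": {
  "rows": "0,0,0,0,0\n0,0,0,0,0\n0,0,0,0,0\n0,0,0,0,0"
}}

```text
time: 19.05
eef_pos: [0.5548, 0.0211, 0.1365]
orientation: [[-0.998, -0.062, -0.0], [-0.062, 0.998, -0.0], [0.0, -0.0, -1.0]]
ft_force: [-0.6, 0.2, -1.2]
opening: 0.0232
gripper_force: 30.0
```

The handles are at the stop. I'll lift the clip straight off and turn to the card's yaw.

Emit:
{"op": "advance", "data": {
  "rows": "0,0,-0.01,0,0\n0,0,-0.03,0,0\n0,0,-0.04,0,0\n0,0,-0.04,0,0\n0,0,0,0.096,0\n0,0,0,0.096,0\n0,0,0,0,0"
}}

```text
time: 19.92
eef_pos: [0.5548, 0.0212, 0.2571]
orientation: [[-0.992, 0.129, 0.001], [0.129, 0.992, -0.0], [-0.001, -0.0, -1.0]]
ft_force: [-0.5, -0.4, -1.1]
opening: 0.0235
gripper_force: 30.0
```

```bash
python3 -c "
from h import *
print(toolvec([.4950,.2794,.2565]))"
```

```text
[0.09251141 0.24841736 0.00057041]
```

Emit:
{"op": "advance", "data": {
  "rows": "0.015,0.04,0,0,0\n0.015,0.041,0,0,0\n0.016,0.042,0,0,0\n0.016,0.042,0,0,0\n0.016,0.042,0,0,0\n0.0145,0.0415,0,0,0\n0,0,0.03,0,0\n0,0,0,0,0"
}}

```text
time: 20.92
eef_pos: [0.4944, 0.2796, 0.2251]
orientation: [[-0.992, 0.127, -0.004], [0.127, 0.992, -0.001], [0.004, -0.002, -1.0]]
ft_force: [-0.6, -0.0, 0.4]
opening: 0.0233
gripper_force: 30.0
```

```bash
python3 -c "
from h import *
print(toolvec([.4950,.2794,.1795]))"
```

```text
[-8.13493253e-04 -2.14904395e-05  4.56451623e-02]
```

Emit:
{"op": "advance", "data": {
  "rows": "0,0,0,0,0\n0,0,0,0,0"
}}

```text
time: 21.18
eef_pos: [0.4959, 0.2792, 0.2277]
orientation: [[-0.992, 0.13, 0.002], [0.13, 0.992, 0.001], [-0.002, 0.001, -1.0]]
ft_force: [-0.5, -0.0, -1.4]
opening: 0.0236
gripper_force: 30.0
```

```bash
python3 -c "
from h import *
print(toolvec([.4950,.2794,.1795]))
s=snap('scene','s3');t=snap('top','t3');w=snap('wrist','w3')
u,v=proj(s,[.496,.279,.14]).astype(int);print(u,v);a=cv2.resize(s['color'][max(v-60,0):max(v-60,0)+120,u-40:u+40],(390,585),interpolation=2)
u,v=proj(w,[.496,.279,.15]).astype(int);print(u,v);b=cv2.resize(w['color'][max(v-90,0):max(v-90,0)+150,u-50:u+50],(390,585),interpolation=2)
print(max(v-90,0),u-50)
cv2.imwrite('pics/v7.png',cv2.convertScaleAbs(np.hstack([a,b])[:,:,::-1],alpha=1.6,beta=15))"
```

```text
[9.70124794e-04 6.88157785e-05 4.81791088e-02]
384 134
319 209
119 269
```

View pics/v7.png

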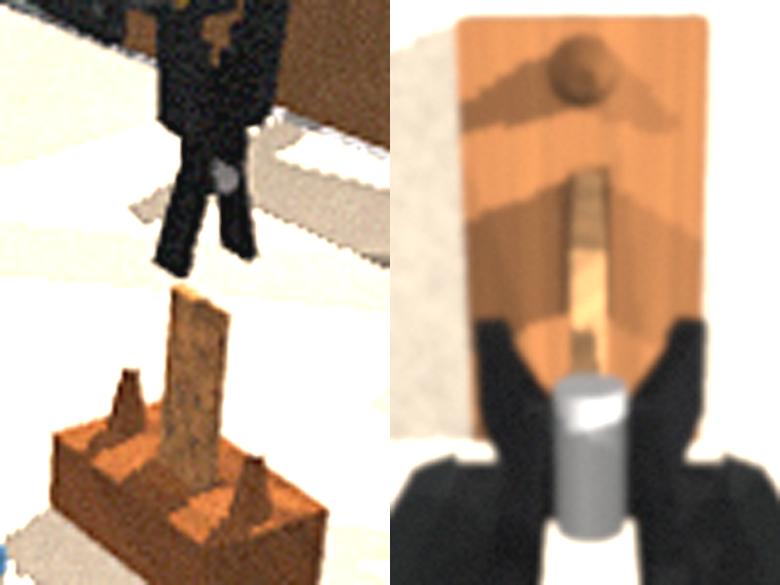

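Both views show the clip wide open and even above the card. In the wrist view the jaw outer edges are at x=474 and x=706, the coil is centred at 590 and the card at 588. In the scene view the coil is at (228,177). I'll check the hinge height.

Run:
```python
from h import *
s=load('s3');w=load('w3')
for u,v,x in[(228,177,.509),(185,279,.508),(247,260,.508),(198,300,.496)]:
    o,d=ray(s,u/4.875+344,v/4.875+74);t=(x-o[0])/d[0];print(o+d*t)
```

```text
[0.509      0.27888489 0.20621283]
[0.508      0.25649749 0.16039241]
[0.508      0.29797332 0.15820449]
[0.496      0.27883662 0.13814066]
```

Emit:
{"op": "advance", "data": {
  "rows": "0.0005,0,0.015,0,0\n0,0,0.015,0,0\n0,0,0.01,0,0\n0,0,0.008,0,0\n0,0,0,0,0\n0,0,0,0,0"
}}

```text
time: 22.08
eef_pos: [0.495, 0.2797, 0.1789]
orientation: [[-0.992, 0.129, 0.001], [0.129, 0.992, 0.0], [-0.001, 0.0, -1.0]]
ft_force: [0.6, -0.2, -0.9]
opening: 0.0234
gripper_force: 30.0
```

```bash
python3 -c "
from h import *
print(toolvec([.4950,.2794,.178]))"
```

```text
[-5.83777301e-05 -2.54420330e-04  9.10212685e-04]
```

Emit:
{"op": "advance", "data": {
  "rows": "0,0,0,0,0\n0,0,0,0,0\n0,0,0,0,0\n0,0,0,0,0"
}}

```text
time: 22.58
eef_pos: [0.4948, 0.2796, 0.1786]
orientation: [[-0.992, 0.129, 0.0], [0.129, 0.992, 0.0], [-0.0, 0.0, -1.0]]
ft_force: [-0.3, 0.8, -0.5]
opening: 0.0235
gripper_force: 30.0
```

Run:
```python
from h import *
w=snap('wrist','w4');s=snap('scene','s4')
h=cv2.cvtColor(w['color'],cv2.COLOR_RGB2HSV)
a=proj(w,[.475,.2822,.139]);print("card end expected",a)
y=int(a[1])+4
print(y,[tuple(w['color'][y,x]) for x in range(int(a[0])-14,int(a[0])+15,2)])
# jaws: dark columns along rows about the card end
for v in range(y,y+40,6):
    m=w['color'][v].max(1)<45;print(v,[x for x in range(270,370) if m[x]!=m[x-1]])
```

```text
card end expected [320.13136358 199.19586367]
203 [(np.uint8(91), np.uint8(58), np.uint8(34)), (np.uint8(87), np.uint8(56), np.uint8(33)), (np.uint8(83), np.uint8(55), np.uint8(33)), (np.uint8(75), np.uint8(50), np.uint8(30)), (np.uint8(125), np.uint8(90), np.uint8(57)), (np.uint8(147), np.uint8(106), np.uint8(68)), (np.uint8(147), np.uint8(106), np.uint8(69)), (np.uint8(150), np.uint8(109), np.uint8(71)), (np.uint8(158), np.uint8(114), np.uint8(74)), (np.uint8(137), np.uint8(98), np.uint8(63)), (np.uint8(100), np.uint8(65), np.uint8(39)), (np.uint8(109), np.uint8(69), np.uint8(41)), (np.uint8(109), np.uint8(70), np.uint8(41)), (np.uint8(109), np.uint8(70), np.uint8(41)), (np.uint8(116), np.uint8(74), np.uint8(43))]
203 [291, 300, 342, 349]
209 [291, 302, 339, 349]
215 [291, 306, 335, 349]
221 [292, 310, 331, 349]
227 [293, 311, 329, 348]
233 [296, 311, 329, 345]
239 [277, 312, 329, 363]
```

The card spans columns 314–325 and the jaws' inner faces are at 300 and 342, so it's centred and clear, with no force reading. Handing in.

```bash
python3 -c "
from rig import manip
print(manip.sign_off())"
```

```text
the job is handed in; nothing more can be done
None
```

The card is standing fully home in the jewellery stand's slot and released, and the clip is held wide open around its top edge, centred and clear on both sides, with its jaw tips about 27 mm below the edge; the job was handed in at about 23 s.

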